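# Find and release the latched key on the bench switch box

## Task

One of the four identical white keys on the grey switch box was left latched down. With the fingertips, first tap all four keys lightly, one after another from the left end to the right end as seen from the robot, so gently that no key latches or releases; lift off, then press the one that is already down fully home and let it come up, so that all four keys stand up. Do not latch any of the others at any time, and leave the things lying around the box where they are.

Things in the scene. Friction and masses are not known exactly. Their poses are not given: they have to be found in the camera images.
- switch_box: grey bench switch box with an aluminium top, 112x246x52, fixed to the worktop. Origin: centre of its underside, on the worktop; x points to its back (away from the robot), y along the row of keys towards its left end as the robot sees it, z up. The row of four identical white square keys runs along y, 18 towards the robot from the middle of the top; behind the keys stand pairs of red and black sockets 5 high. It turns at most 0.3 rad from square.
- place_1 (a point): place 1 of the row, counted from the left end (+y) as the robot sees it: point in the plane of the box top (52 above the worktop) under the middle of the key there. Places are 55 apart.
- place_2 (a point): place 2 of the row, counted from the left end (+y) as the robot sees it: point in the plane of the box top (52 above the worktop) under the middle of the key there. Places are 55 apart.
- place_3 (a point): place 3 of the row, counted from the left end (+y) as the robot sees it: point in the plane of the box top (52 above the worktop) under the middle of the key there. Places are 55 apart.
- place_4 (a point): place 4 of the row, counted from the left end (+y) as the robot sees it: point in the plane of the box top (52 above the worktop) under the middle of the key there. Places are 55 apart.
- unit_a: key unit a (a frame with its key) in one of the four places, which one varies. Origin: on the box top under the middle of its key, axes as those of the box
- unit_b: key unit b (a frame with its key) in one of the four places, which one varies. Origin: on the box top under the middle of its key, axes as those of the box
- unit_c: key unit c (a frame with its key) in one of the four places, which one varies. Origin: on the box top under the middle of its key, axes as those of the box
- unit_d: key unit d (a frame with its key) in one of the four places, which one varies. Origin: on the box top under the middle of its key, axes as those of the box
- top_a (a point): middle of the top face of the key in unit a. The face is 28x28, level, 14 above the box top when the key is up, about 9 when it is latched, 4 when pressed fully home
- top_b (a point): middle of the top face of the key in unit b. The face is 28x28, level, 14 above the box top when the key is up, about 9 when it is latched, 4 when pressed fully home
- top_c (a point): middle of the top face of the key in unit c. The face is 28x28, level, 14 above the box top when the key is up, about 9 when it is latched, 4 when pressed fully home
- top_d (a point): middle of the top face of the key in unit d. The face is 28x28, level, 14 above the box top when the key is up, about 9 when it is latched, 4 when pressed fully home
- key_a (a joint): how far the key in unit a is down, m: 0 up, about 0.005 latched, 0.010 fully home. Sprung upwards: an up key gives from about 3.5 N and takes about 8 N to 0.0065; being pushed that deep counts as latching it. A latched key gives from about 3.5 N and takes about 5 N to go down; pressed fully home (0.009 or deeper) its catch tips over, and when let go it comes right up
- key_b (a joint): how far the key in unit b is down, m: 0 up, about 0.005 latched, 0.010 fully home. Sprung upwards: an up key gives from about 3.5 N and takes about 8 N to 0.0065; being pushed that deep counts as latching it. A latched key gives from about 3.5 N and takes about 5 N to go down; pressed fully home (0.009 or deeper) its catch tips over, and when let go it comes right up
- key_c (a joint): how far the key in unit c is down, m: 0 up, about 0.005 latched, 0.010 fully home. Sprung upwards: an up key gives from about 3.5 N and takes about 8 N to 0.0065; being pushed that deep counts as latching it. A latched key gives from about 3.5 N and takes about 5 N to go down; pressed fully home (0.009 or deeper) its catch tips over, and when let go it comes right up
- key_d (a joint): how far the key in unit d is down, m: 0 up, about 0.005 latched, 0.010 fully home. Sprung upwards: an up key gives from about 3.5 N and takes about 8 N to 0.0065; being pushed that deep counts as latching it. A latched key gives from about 3.5 N and takes about 5 N to go down; pressed fully home (0.009 or deeper) its catch tips over, and when let go it comes right up
- marker_2: white marker pen with a black cap, lying, 12x118x12; loose bystander. Origin: centre of its underside
- driver_a: small red-handled screwdriver, lying, 12x142x14; loose bystander. Origin: centre of its underside
- loupe: black eye loupe, standing, 37 across, 36 high; loose bystander. Origin: centre of its underside
- usb_meter: pink pocket meter, lying, 70x24x13; loose bystander. Origin: centre of its underside
- cell_1: purple round battery cell, standing on end, 18 across, 66 high; loose bystander. Origin: centre of its underside
- flux_tin: round blue tin, 52 across, 25 high; loose bystander. Origin: centre of its underside

How it is judged:
On the way, in this order (a step that is already met when the one before it is completed fails the run):
1. the key at the left end is touched by the fingers (((contact force between the fingers and unit_a above 0.3 N and horizontal distance between unit_a and place_1 below 0.01 m) or (contact force between the fingers and unit_b above 0.3 N and horizontal distance between unit_b and place_1 below 0.01 m) or (contact force between the fingers and unit_c above 0.3 N and horizontal distance between unit_c and place_1 below 0.01 m) or (contact force between the fingers and unit_d above 0.3 N and horizontal distance between unit_d and place_1 below 0.01 m))), for 0.04 s.
2. the key at the second place is touched by the fingers (((contact force between the fingers and unit_a above 0.3 N and horizontal distance between unit_a and place_2 below 0.01 m) or (contact force between the fingers and unit_b above 0.3 N and horizontal distance between unit_b and place_2 below 0.01 m) or (contact force between the fingers and unit_c above 0.3 N and horizontal distance between unit_c and place_2 below 0.01 m) or (contact force between the fingers and unit_d above 0.3 N and horizontal distance between unit_d and place_2 below 0.01 m))), for 0.04 s.
3. the key at the third place is touched by the fingers (((contact force between the fingers and unit_a above 0.3 N and horizontal distance between unit_a and place_3 below 0.01 m) or (contact force between the fingers and unit_b above 0.3 N and horizontal distance between unit_b and place_3 below 0.01 m) or (contact force between the fingers and unit_c above 0.3 N and horizontal distance between unit_c and place_3 below 0.01 m) or (contact force between the fingers and unit_d above 0.3 N and horizontal distance between unit_d and place_3 below 0.01 m))), for 0.04 s.
4. the key at the right end is touched by the fingers (((contact force between the fingers and unit_a above 0.3 N and horizontal distance between unit_a and place_4 below 0.01 m) or (contact force between the fingers and unit_b above 0.3 N and horizontal distance between unit_b and place_4 below 0.01 m) or (contact force between the fingers and unit_c above 0.3 N and horizontal distance between unit_c and place_4 below 0.01 m) or (contact force between the fingers and unit_d above 0.3 N and horizontal distance between unit_d and place_4 below 0.01 m))), for 0.04 s.
5. the fingers are off all four keys, and the latched key is still down (contact force between the fingers and unit_a below 0.05 N and contact force between the fingers and unit_b below 0.05 N and contact force between the fingers and unit_c below 0.05 N and contact force between the fingers and unit_d below 0.05 N and value of joint key_d above 0.0035 m), for 0.15 s.
6. the key that was latched has come up (value of joint key_d below 0.0015 m), for 0.2 s.
At the end, for the whole second after the job is handed in: All four keys stand up (each less than 1.5 mm down), and the six loose things round the box are within 15 mm of where they began (value of joint each of key_a, key_b, key_c, key_d below 0.0015 m and distance of each of marker_2, driver_a, loupe, usb_meter, cell_1, flux_tin from where it was at the start of the episode below 0.015 m); the robot touches nothing.
It fails at once if a key that was up is pressed far enough to latch (value of joint any of key_a, key_b, key_c above 0.0065 m).
It fails at once if a bystander is lifted, pushed or knocked over (distance of any of marker_2, driver_a, loupe, usb_meter, cell_1, flux_tin from where it was at the start of the episode above 0.015 m or height (world z) of any of marker_2, driver_a, loupe, usb_meter, cell_1, flux_tin above 0.012 m).
It also fails if it takes over 48 s, if anything falls off the work surface, if the arm or the gripper's body presses on something with over 40 N, if the wrist force passes 120 N, or if a joint passes its speed limit or range.

## Robot

A 7-joint arm with a two-finger parallel gripper is mounted at the origin on a cart in front of the work surface, level with it; the furniture and walls round the work are solid. World frame = base frame: x ahead of the robot, y to its left, z up, the work surface at z = 0. Lengths are in m, angles in rad, forces in N, time in s.
With the tool pointing down it reaches from about 0.425 to 0.925 m from the base axis. Payload 6.8 kg.
Tool frame: the origin (TCP) lies at the very end of the fingers, on their centre line; the grasp point (between the pads) lies 19 mm behind it; z points along the fingers, y is the line along which they close (so a half turn about z gives the same grasp; the last joint's range is limited). The gripper opens to 85 mm and grips with 20 to 120 N. Pads are 22 mm wide; open, the fingers measure 114 mm over their backs; the gripper's body (76 mm by 85 mm) begins 54 mm behind the grasp point. The pads swing forward as they close: fully open they stand 13 mm farther back than shut.
Start: joints at [1.168, 0.477, 0.022, 1.555, -0.011, 1.109, -0.083], TCP at [0.196, -0.646, 0.206] pointing down, gripper open.
Joint ranges: [-2.96, 2.96], [-0.34, 2.1], [-1.41, 1.46], [0.24, 2.44], [-1.37, 4.51], [0.17, 1.92], [-2.96, 2.96]. Speed limits (rad/s): [2.39, 2.39, 3.14, 3.14, 3.14, 3.14, 3.14].

## Interface

Orientations are given as a rotation vector (axis times angle).
In Python, from bench import r gives the robot as it stands.
- The arm moves only by the tool play_rows, never from a script. Its argument "targets" is text: rows parted by semicolons, each of 5 numbers parted by spaces: the closure, from -1 (fully open) to 1 (shut), then the shift along the tool's x, y, z in m, then the turn about the tool's z in rad. In form: gripper dx dy dz spin; .... A call has 1 to 8 rows; each row is the pose to reach, as a shift and turn from the pose commanded when the call began, along the tool's axes at that moment; what a row does not reach only later rows make up. A row lasts 1/12 s, in which the tool goes at most 41.7 mm and 7.16 degrees, less where a joint would pass 70% of its speed; a pose out of reach is approached as far as the arm can. A call with a gripper value outside its range is refused whole. The fingers move at their own pace and stop on an object; "squeeze" is the grip in N (left out, the last holds). Time passes only in rows, so rows that repeat a pose let the fingers close. It gives the time, the measured TCP pose, the force, the opening and the grip force at its end, in the units of the state.
- r.get_obs(): the state, without advancing time (a new reading comes with each control period).
- r.grab_frame(name): name is "scene" or "side" or "wrist"; returns the picture (480x640x3 uint8, red, green, blue); there is no depth.
- r.camera_info(name): a dict with "fov_y" (degrees; the focal length in pixels is half the picture's height over the tangent of half this angle, whatever the lens; pixels are square), "cx", "cy" (the principal point, pixels), "k1" (the pictures are not rectified: a ray, as slopes to the right and down, at radius r is drawn at 1 + k1 r^2 times it, then the intrinsics apply), "position" and "rotation" of the camera in the world. Camera axes: x right, y down, z forward; pixel columns grow to the right and rows downward; lengths in m; the calibration is good to about 2 mm. A picture is of the moment at which its call begins: read the wrist's pose just before it. camera_info takes no time and is no camera call; for the wrist camera it gives the pose at the moment of the call.
- r.hand_in(): hands the job in; it is judged then, once.
The state is a dict: "clock": time; "joints": joint angles; "qvel": joint speeds; "tau": joint torques, N m; "tcp_pos": TCP position; "orientation": TCP orientation; "contact_force": force on the tool from outside, world axes, zero at the start; "moment": the same for the moment, N m; "grip_width": finger opening in m; "gripper_force": force on a finger pad.
Only numpy, scipy, OpenCV 4.12 (cv2) and the standard library are available. Lean on these libraries where they do the work, as an engineer would, in place of code of your own. Each camera call takes 0.05 s, during which the arm holds its last target. There are 200 camera calls.

## Working session

There is one attempt and no reset: what is moved stays moved. The work goes in short steps, Python scripts to look and compute and a tool call to move; the robot and the scene stay as the last step left them, time stands still between calls to the robot, and variables do not carry over. Pictures are saved under pics/ and viewed, at most 10 in all, crops included, and the job is handed in when it is done.

Besides the shell and the picture viewer there is one more tool, called as name(argument=value, ...) on one line, values as JSON. play_rows: Moves the arm, as the interface text tells. Its arguments: {"type":"object","properties":{"targets":{"type":"string"},"squeeze":{"type":"number"}},"required":["targets"]}

```bash
mkdir -p pics; python3 - <<'E'
from bench import r
import cv2
for n in ("scene","side"):
    cv2.imwrite(f"pics/{n}0.png",r.grab_frame(n)[:,:,::-1])
    print(n,r.camera_info(n))
o=r.get_obs();print(o)
E
```

```text
scene {'fov_y': 49.779161807369505, 'cx': 329.9713703161132, 'cy': 238.63618448571964, 'k1': -0.019816166246021335, 'position': array([-0.06840814, -0.43330195,  0.5037251 ]), 'rotation': array([-1.8967774 ,  1.03446308, -0.57501477])}
side {'fov_y': 54.28796423253164, 'cx': 318.3626934619567, 'cy': 245.1126824376514, 'k1': -0.05586898859669501, 'position': array([ 0.43108406, -0.77807467,  0.56108285]), 'rotation': array([-2.12209624,  0.164208  , -0.07908671])}
{'clock': 0.1, 'joints': array([ 1.16790182,  0.47769219,  0.02237549,  1.55633956, -0.01149581,
        1.10929752, -0.08309899]), 'qvel': array([-6.16465304e-04, -3.38933541e-03,  2.63402611e-04, -1.73428088e-03,
       -1.00885185e-04,  1.05375830e-03,  6.71178487e-05]), 'tau': array([ 4.88167541e-03, -5.97755349e+01,  1.61351714e+00, -2.81954759e+01,
        1.27769104e-02,  5.07928751e-03,  3.22895801e-05]), 'tcp_pos': array([ 0.19591872, -0.64535138,  0.20544603]), 'orientation': array([-3.10598047e+00, -4.61147802e-01,  5.78489873e-04]), 'contact_force': array([-0.44138729,  0.36761744, -0.31371632]), 'moment': array([-0.03532101, -0.06777907, -0.0417526 ]), 'gripper_force': 0.0, 'grip_width': 0.08543955458362137}
```

View pics/scene0.png

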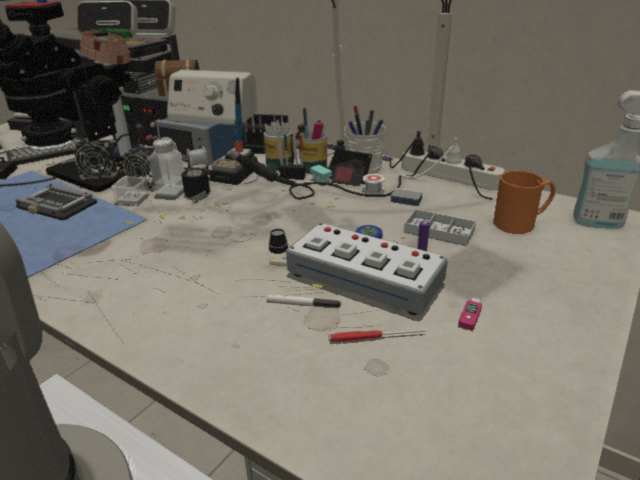

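View pics/side0.png

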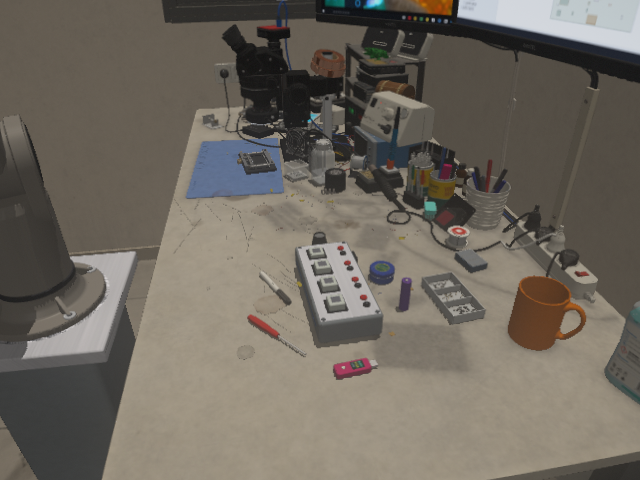

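The box shows its keys at about (318,241), (345,249), (375,258) and (407,268) in the scene view, and at about (316,252)–(336,301) in the side view. I'll enlarge both.

```bash
python3 - <<'E'
import cv2
a=cv2.imread("pics/scene0.png")[215:315,275:455]; b=cv2.imread("pics/side0.png")[230:350,280:400]
cv2.imwrite("pics/sc1.png",cv2.resize(a,None,fx=4.4,fy=4.4,interpolation=cv2.INTER_CUBIC))
cv2.imwrite("pics/sd1.png",cv2.resize(b,None,fx=5,fy=5,interpolation=cv2.INTER_CUBIC))
E
```

```text
(no output)
```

View pics/sc1.png

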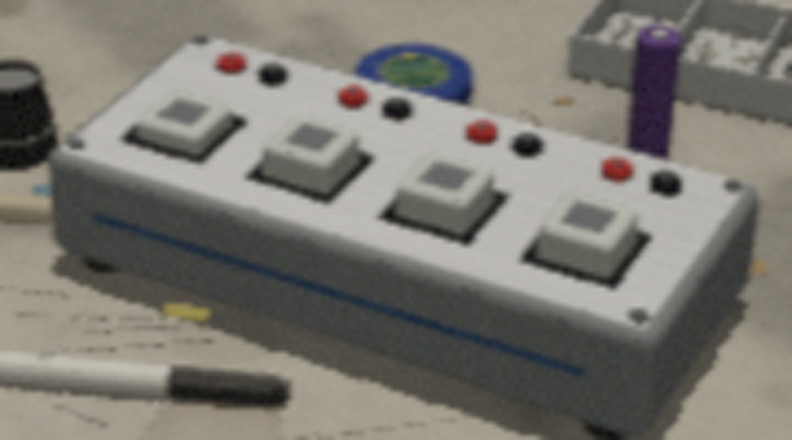

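View pics/sd1.png

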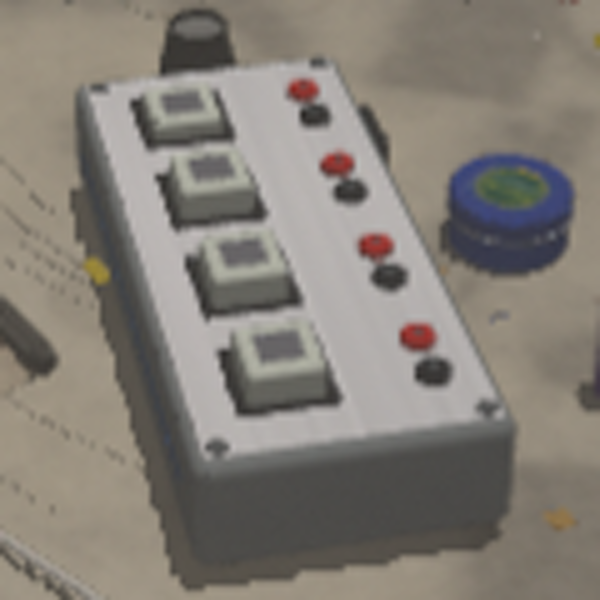

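In both crops the left-end key (scene crop (184,112)) stands lower than the others, so it is the latched one. The windows of the others are at (311,137), (445,176) and (589,217). The screws are visible in both views.

```bash
cat > h.py <<'E'
import numpy as np,cv2
from scipy.spatial.transform import Rotation as R
def proj(P,ci):
    p=(np.asarray(P)-ci["position"])@R.from_rotvec(ci["rotation"]).as_matrix()
    s=p[...,:2]/p[...,2:]; s=s*(1+ci["k1"]*(s**2).sum(-1,keepdims=True))
    return s*240/np.tan(np.radians(ci["fov_y"])/2)+[ci["cx"],ci["cy"]]
E
python3 - <<'E'
from h import *; from bench import r
from scipy.optimize import least_squares
S=(np.array([(184,112),(311,137),(445,176),(589,217),(200,40),(75,143),(733,186),(638,315)])+.5)/4.4-.5+[275,215]
D=(np.array([(182,102),(210,167),(241,252),(280,346),(318,62),(98,89),(487,407),(216,447)])+.5)/5-.5+[280,230]
cs,cd=r.camera_info("scene"),r.camera_info("side")
def model(p):
    x,y,a,sx,sy,h=p
    L=[(-.018,.0825-.055*i,.052+(h if i==0 else .014)) for i in range(4)]
    L+=[(i*sx,j*sy,.052) for i,j in((1,1),(-1,1),(1,-1),(-1,-1))]
    return R.from_euler("z",a).apply(L)+[x,y,0]
for use in "sdb":
    def f(p):
        e=[]
        if use in"sb": e.append(proj(model(p),cs)-S)
        if use in"db": e.append(proj(model(p),cd)-D)
        return np.ravel(e)
    q=least_squares(f,[.5,-.2,0,.045,.11,.01],x_scale=[.1,.1,.1,.05,.1,.01],loss='soft_l1')
    print(use,q.x.round(4),np.abs(f(q.x)).max().round(2))
    print(model(q.x)[:4].round(4).tolist())
print(f(q.x).reshape(2,8,2).round(1).tolist())
o=r.get_obs(); print(R.from_rotvec(o["orientation"]).as_matrix().round(4).tolist(),o["tcp_pos"])
E
```

```text
s [ 0.561  -0.0848  0.0531  0.046   0.1136  0.0084] 0.24
[[0.5387, -0.0034, 0.0604], [0.5416, -0.0583, 0.066], [0.5445, -0.1133, 0.066], [0.5475, -0.1682, 0.066]]
d [ 0.5615 -0.0813  0.0577  0.0465  0.1133  0.0089] 0.34
[[0.5388, 0.0, 0.0609], [0.5419, -0.0549, 0.066], [0.5451, -0.1098, 0.066], [0.5483, -0.1647, 0.066]]
b [ 0.5613 -0.084   0.0557  0.0463  0.1134  0.0091] 1.29
[[0.5387, -0.0027, 0.0611], [0.5418, -0.0576, 0.066], [0.5448, -0.1125, 0.066], [0.5479, -0.1674, 0.066]]
[[[-0.5, -0.5], [-0.5, -0.4], [-0.3, -0.5], [-0.5, -0.5], [-0.1, -0.0], [-0.2, 0.2], [-0.5, -0.3], [-0.2, -0.0]], [[-0.0, 0.7], [0.2, 0.8], [0.4, 0.7], [-0.1, 0.8], [0.2, 0.9], [0.2, 0.7], [0.0, 1.3], [0.2, 1.2]]]
[[0.9569, 0.2905, -0.0006], [0.2905, -0.9569, 0.0015], [-0.0001, -0.0016, -1.0]] [ 0.19591872 -0.64535138  0.20544603]
```

play_rows(targets="1 0.22 -0.22 0 0;1 0.22 -0.22 0 0;1 0.22 -0.22 0 0;1 0.22 -0.22 0 0;1 0.22 -0.22 0 0;1 0.22 -0.22 0 0;1 0.22 -0.22 0 0;1 0.22 -0.22 0 0", squeeze=30)

```text
clock: 0.77
tcp_pos: [0.3452, -0.3661, 0.2061]
orientation: [-3.104, -0.47, -0.001]
contact_force: [0.3, -0.4, -0.6]
grip_width: 0.0002
gripper_force: 0.0
```

play_rows(targets="1 0.22 -0.22 0 0;1 0.22 -0.22 0 0;1 0.22 -0.22 0 0;1 0.22 -0.22 0 0;1 0.22 -0.22 0 0;1 0.22 -0.22 0 0;1 0.22 -0.22 0 0;1 0.22 -0.22 0 0")

```text
clock: 1.43
tcp_pos: [0.4912, -0.0912, 0.2065]
orientation: [-3.104, -0.47, -0.002]
contact_force: [0.9, 0.6, 0.1]
grip_width: -0.0002
gripper_force: 0.0
```

play_rows(targets="1 0.075 -0.075 0 0.24;1 0.075 -0.075 0 0.24;1 0.075 -0.075 0 0.24;1 0.075 -0.075 0.04 0.24;1 0.075 -0.075 0.08 0.24;1 0.075 -0.075 0.08 0.24;1 0.075 -0.075 0.08 0.24;1 0.075 -0.075 0.08 0.24")

```text
clock: 2.1
tcp_pos: [0.5401, -0.0038, 0.1278]
orientation: [3.14, 0.085, 0.002]
contact_force: [0.5, -0.1, 1.3]
grip_width: 0.0003
gripper_force: 0.0
```

```bash
python3 - <<'E'
from h import *; from bench import r
o=r.get_obs(); M=R.from_rotvec(o["orientation"]).as_matrix(); print(M.round(4).tolist(),o["tcp_pos"],o["contact_force"],o["grip_width"],o["clock"])
print("tool delta to place1",M.T@([.5387,-.0027,.0911]-o["tcp_pos"]))
cv2.imwrite("pics/w1.png",r.grab_frame("wrist")[:,:,::-1])
ci=r.camera_info("wrist")
P=[[0.5387,-0.0027,0.0611],[0.5418,-0.0576,0.066],[.5387,-.0027,.052]]; print(proj(P,ci))
E
```

```text
[[0.9985, 0.054, 0.0012], [0.054, -0.9985, 0.0], [0.0012, 0.0, -1.0]] [ 0.54006421 -0.00379536  0.12776922] [ 0.46354962 -0.13229742  1.29114167] 0.00026665458948187755 2.1
tool delta to place1 [-0.00134629 -0.0011691   0.03666761]
[[323.89448115 247.90827007]
 [410.41197157 249.79980668]
 [323.82716882 244.17157808]]
```

View pics/w1.png

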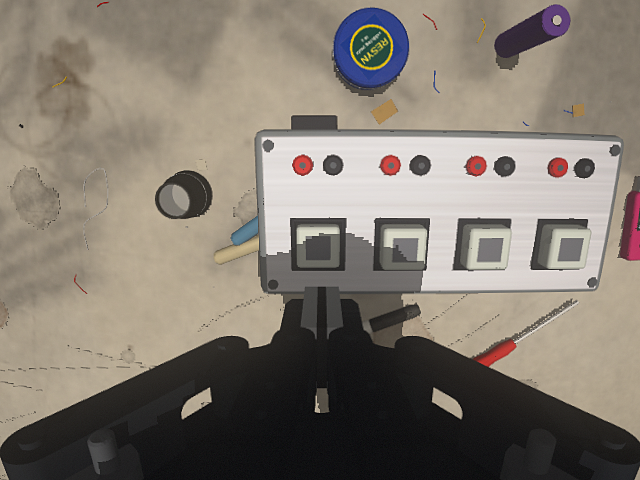

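The key at place 1 sits at (318,247), against a predicted (324,248), so the row lies about 3.5 mm further towards +y. I'll correct for that and descend gently.

play_rows(targets="1 -0.001 -0.0045 0.03 0;1 -0.001 -0.0045 0.055 0;1 -0.001 -0.0045 0.062 0;1 -0.001 -0.0045 0.064 0;1 -0.001 -0.0045 0.064 0")

```text
clock: 2.57
tcp_pos: [0.5391, 0.0007, 0.0637]
orientation: [3.14, 0.085, 0.003]
contact_force: [-0.8, 0.1, 0.9]
grip_width: -0.0
gripper_force: 0.0
```

play_rows(targets="1 0 0 0.001 0;1 0 0 0.002 0;1 0 0 0.002 0")

```text
clock: 2.82
tcp_pos: [0.5389, 0.0008, 0.0614]
orientation: [3.14, 0.085, 0.003]
contact_force: [0.5, 0.9, 0.4]
grip_width: 0.0003
gripper_force: 0.0
```

play_rows(targets="1 0 0 0.001 0;1 0 0 0.001 0")

```text
clock: 2.98
tcp_pos: [0.5382, 0.0009, 0.0596]
orientation: [3.14, 0.086, 0.001]
contact_force: [-0.2, 0.2, 0.6]
grip_width: -0.0004
gripper_force: 0.0
```

play_rows(targets="1 0 0 0.0007 0;1 0 0 0.0007 0")

```text
clock: 3.15
tcp_pos: [0.538, 0.0009, 0.0585]
orientation: [3.14, 0.086, -0.0]
contact_force: [-0.2, -0.8, -0.0]
grip_width: -0.0002
gripper_force: 0.0
```

play_rows(targets="1 0 0 0.0005 0;1 0 0 0.0005 0;1 0 0 0.0005 0")

```text
clock: 3.4
tcp_pos: [0.538, 0.0009, 0.058]
orientation: [3.14, 0.086, -0.0]
contact_force: [0.3, -0.1, 0.9]
grip_width: -0.0005
gripper_force: 0.0
```

```bash
python3 - <<'E'
from h import *; from bench import r
a=r.grab_frame("scene")[215:290,285:385,::-1]; b=r.grab_frame("side")[230:305,280:380,::-1]; 
f=lambda i:cv2.resize(i,(400,300),interpolation=cv2.INTER_CUBIC)
w=r.grab_frame("wrist")[150:350,200:467,::-1]
cv2.imwrite("pics/c2.png",np.vstack([np.hstack([f(a),f(b)]),np.hstack([f(w),f(w)*0])]))
for i in range(4): o=r.get_obs(); r.grab_frame("side"); print(o["tcp_pos"],o["contact_force"])
E
```

```text
[0.53805711 0.00095387 0.05808982] [-0.64507307  0.01110737 -0.78737702]
[0.53806158 0.00093864 0.0580975 ] [ 0.10206654 -0.70634381  0.44160126]
[0.53809436 0.00094142 0.05813051] [ 0.65769409  0.01702614 -0.03040131]
[0.53807559 0.0009394  0.05811058] [-0.29174513  0.96163591 -0.20321785]
```

View pics/c2.png

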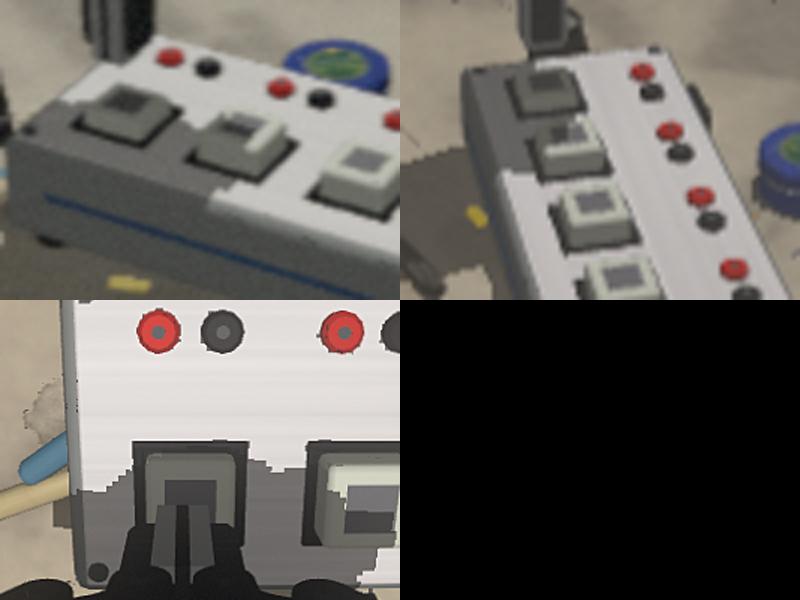

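```bash
python3 - <<'E'
from h import *; from bench import r
from scipy.optimize import least_squares
o=r.get_obs(); M=R.from_rotvec(o["orientation"]).as_matrix(); t=o["tcp_pos"]
for n in("scene","side","wrist"):
    ci=r.camera_info(n); print(n,proj([t,t+[0,0,.02]],ci).round(1).tolist())
cs,cd=r.camera_info("scene"),r.camera_info("side")
f=lambda p:np.r_[proj(p,cs)-[311.2,229.5],proj(p,cd)-[315.7,242.5]]
q=least_squares(f,t);print(q.x,q.fun)
a=r.grab_frame("scene")[130:280,225:425,::-1]; b=r.grab_frame("side")[150:300,220:420,::-1]
cv2.imwrite("pics/c3.png",np.hstack([cv2.resize(i,(400,300),interpolation=cv2.INTER_CUBIC) for i in(a,b)]))
E
```

```text
scene [[314.0, 240.7], [313.7, 230.3]]
side [[315.4, 251.0], [315.3, 242.4]]
wrist [[327.2, 282.9], [327.8, 300.2]]
[0.54001418 0.00699493 0.07579407] [ 0.17987243  0.60279542  0.11720874 -0.73889962]
```

View pics/c3.png

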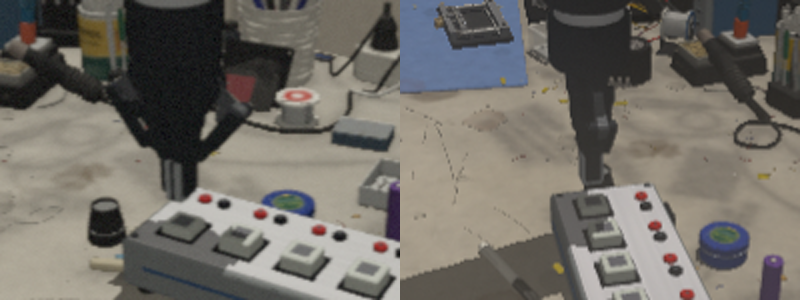

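The fingertips end at scene px (311,230) and side px (316,242). That triangulates to z≈0.076, so the real tips are about 18 mm above the reported TCP and still clear of the key. I'll continue down by force and shift 2.5 mm to the right.

play_rows(targets="1 0 0.0025 0.004 0;1 0 0.0025 0.008 0;1 0 0.0025 0.011 0;1 0 0.0025 0.011 0")

```text
clock: 4.18
tcp_pos: [0.5375, -0.0017, 0.0462]
orientation: [3.14, 0.086, -0.002]
contact_force: [-0.3, -0.4, 0.1]
grip_width: 0.0001
gripper_force: 0.0
```

play_rows(targets="1 0 0 0.001 0;1 0 0 0.001 0")

```text
clock: 4.35
tcp_pos: [0.5381, -0.0015, 0.0459]
orientation: [-3.14, -0.086, 0.001]
contact_force: [0.3, -0.2, 0.2]
grip_width: -0.0001
gripper_force: 0.0
```

play_rows(targets="1 0 0 0.001 0;1 0 0 0.001 0")

```text
clock: 4.52
tcp_pos: [0.5382, -0.0015, 0.0451]
orientation: [-3.14, -0.086, -0.0]
contact_force: [0.2, -0.3, 0.0]
grip_width: -0.0003
gripper_force: 0.0
```

play_rows(targets="1 0 0 0.0008 0;1 0 0 0.0008 0")

```text
clock: 4.68
tcp_pos: [0.5382, -0.0016, 0.0443]
orientation: [3.14, 0.086, 0.0]
contact_force: [-0.1, 0.3, 1.0]
grip_width: -0.0
gripper_force: 0.0
```

play_rows(targets="1 0 0 0.0008 0;1 0 0 0.0008 0")

```text
clock: 4.85
tcp_pos: [0.5381, -0.0015, 0.0434]
orientation: [3.14, 0.086, -0.0]
contact_force: [-0.1, 0.3, 0.2]
grip_width: 0.0001
gripper_force: 0.0
```

play_rows(targets="1 0 0 0.0008 0;1 0 0 0.0008 0")

```text
clock: 5.02
tcp_pos: [0.5381, -0.0016, 0.0426]
orientation: [3.14, 0.086, -0.0]
contact_force: [0.1, 0.6, 0.2]
grip_width: -0.0001
gripper_force: 0.0
```

play_rows(targets="1 0 0 0.0005 0;1 0 0 0.0005 0")

```text
clock: 5.18
tcp_pos: [0.5382, -0.0016, 0.0421]
orientation: [3.14, 0.086, -0.0]
contact_force: [-0.2, -0.3, 0.7]
grip_width: -0.0001
gripper_force: 0.0
```

play_rows(targets="1 0 0 0.0007 0;1 0 0 0.0007 0")

```text
clock: 5.35
tcp_pos: [0.5381, -0.0016, 0.0414]
orientation: [3.14, 0.086, -0.0]
contact_force: [-0.4, 0.4, -0.6]
grip_width: -0.0004
gripper_force: 0.0
```

play_rows(targets="1 0 0 0.0007 0;1 0 0 0.0007 0")

```text
clock: 5.52
tcp_pos: [0.5381, -0.0015, 0.0407]
orientation: [3.14, 0.086, -0.0]
contact_force: [0.3, 0.2, 0.5]
grip_width: -0.0003
gripper_force: 0.0
```

```bash
python3 - <<'E'
from h import *; from bench import r
F=[]
a=r.grab_frame("scene")[200:275,275:375,::-1]; F.append(r.get_obs()["contact_force"]); b=r.grab_frame("side")[215:290,270:370,::-1]
F.append(r.get_obs()["contact_force"])
cv2.imwrite("pics/c4.png",np.hstack([cv2.resize(i,(400,300),interpolation=cv2.INTER_CUBIC) for i in(a,b)]))
print(F,r.get_obs()["tcp_pos"])
E
```

```text
[array([ 0.01538422, -0.01516481, -0.34778685]), array([ 0.00077165, -0.30568142,  0.53513921])] [ 0.53818674 -0.00153147  0.04078511]
```

View pics/c4.png

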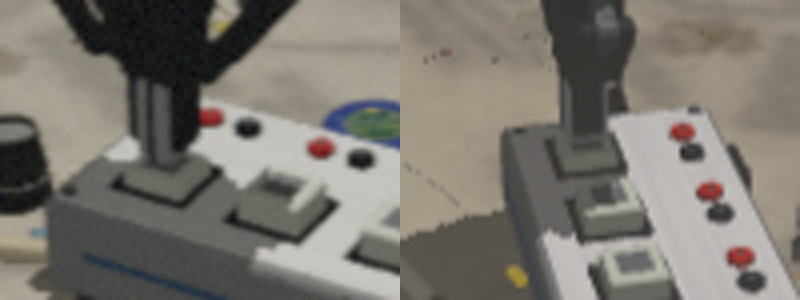

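The tips end at crop (165,165) in the scene view and (585,145) in the side view. That is centred on key 1 and almost touching it, so I'll keep stepping.

play_rows(targets="1 0 0 0.0007 0;1 0 0 0.0007 0")

```text
clock: 5.78
tcp_pos: [0.5382, -0.0016, 0.04]
orientation: [3.14, 0.086, -0.0]
contact_force: [0.9, -0.1, 0.2]
grip_width: 0.0003
gripper_force: 0.0
```

play_rows(targets="1 0 0 0.0005 0;1 0 0 0.0005 0")

```text
clock: 5.95
tcp_pos: [0.5381, -0.0015, 0.0395]
orientation: [3.14, 0.086, -0.0]
contact_force: [0.6, 0.0, -0.2]
grip_width: -0.0
gripper_force: 0.0
```

play_rows(targets="1 0 0 0.0005 0;1 0 0 0.0005 0")

```text
clock: 6.12
tcp_pos: [0.5382, -0.0015, 0.039]
orientation: [3.14, 0.086, -0.0]
contact_force: [-0.3, -0.1, 1.0]
grip_width: 0.0001
gripper_force: 0.0
```

play_rows(targets="1 0 0 0.0005 0;1 0 0 0.0005 0")

```text
clock: 6.28
tcp_pos: [0.5381, -0.0016, 0.0385]
orientation: [3.14, 0.086, -0.0]
contact_force: [-0.6, 0.1, 0.2]
grip_width: 0.0001
gripper_force: 0.0
```

play_rows(targets="1 0 0 0.0005 0;1 0 0 0.0005 0")

```text
clock: 6.45
tcp_pos: [0.5381, -0.0015, 0.038]
orientation: [-3.14, -0.086, 0.0]
contact_force: [0.0, -0.8, 0.1]
grip_width: -0.0002
gripper_force: 0.0
```

play_rows(targets="1 0 0 0.0005 0;1 0 0 0.0005 0")

```text
clock: 6.62
tcp_pos: [0.5382, -0.0015, 0.0375]
orientation: [-3.14, -0.086, 0.0]
contact_force: [0.4, 0.7, 0.7]
grip_width: -0.0
gripper_force: 0.0
```

```bash
python3 - <<'E'
from h import *; from bench import r
F=[];I=[]
for i in range(2):
  for n in("scene","side"): I.append(r.grab_frame(n)[:,:,::-1]); o=r.get_obs(); F.append(np.r_[o["contact_force"],o["moment"]])
print(np.round(F,2),o["tcp_pos"])
a=cv2.resize(I[0][225:275,290:340],(400,400),interpolation=cv2.INTER_CUBIC);b=cv2.resize(I[1][225:275,290:340],(400,400),interpolation=cv2.INTER_CUBIC)
cv2.imwrite("pics/c5.png",np.hstack([a,b]))
E
```

```text
[[-0.56  0.23 -0.43  0.02  0.   -0.01]
 [ 0.7  -1.12  0.84 -0.05 -0.02 -0.  ]
 [-0.24  0.29 -0.58  0.03 -0.04 -0.01]
 [ 0.49  0.34  0.39  0.01 -0.01  0.05]] [ 0.53822289 -0.00154576  0.0376177 ]
```

View pics/c5.png

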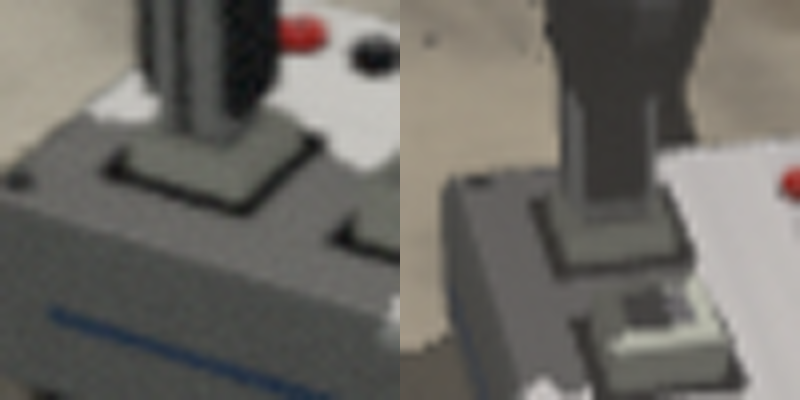

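The tips end at crop (200,140) and (605,215), right at the key 1 surface, with little or no gap left. I'll keep stepping until the force rises.

play_rows(targets="1 0 0 0.0005 0;1 0 0 0.0005 0")

```text
clock: 6.98
tcp_pos: [0.5382, -0.0016, 0.0371]
orientation: [3.14, 0.086, -0.0]
contact_force: [-0.2, -0.4, 0.4]
grip_width: 0.0002
gripper_force: 0.0
```

play_rows(targets="1 0 0 0.0005 0;1 0 0 0.0005 0")

```text
clock: 7.15
tcp_pos: [0.5381, -0.0015, 0.0365]
orientation: [3.14, 0.086, -0.0]
contact_force: [0.2, 0.2, 0.0]
grip_width: 0.0
gripper_force: 0.0
```

play_rows(targets="1 0 0 0.0005 0;1 0 0 0.0005 0")

```text
clock: 7.32
tcp_pos: [0.5382, -0.0015, 0.0362]
orientation: [3.14, 0.086, 0.0]
contact_force: [-1.0, -0.0, 1.4]
grip_width: -0.0001
gripper_force: 0.7
```

play_rows(targets="1 0 0 0.0002 0;1 0 0 0.0002 0")

```text
clock: 7.48
tcp_pos: [0.5382, -0.0016, 0.0361]
orientation: [3.14, 0.086, 0.0]
contact_force: [-0.5, -0.5, 3.8]
grip_width: -0.0002
gripper_force: 1.9
```

Key 1 is touched: 3.8 N at reported z 0.0361. I'll lift and go to place 2, where contact should come about 5 mm higher.

play_rows(targets="1 0 0 -0.012 0;1 0 0 -0.025 0;1 0 0.03 -0.025 0;1 0 0.055 -0.025 0;1 0 0.055 -0.018 0;1 0 0.055 -0.01 0;1 0 0.055 -0.008 0;1 0 0.055 -0.008 0")

```text
clock: 8.15
tcp_pos: [0.5405, -0.0552, 0.0433]
orientation: [-3.14, -0.088, 0.002]
contact_force: [-0.3, 0.5, 0.8]
grip_width: 0.0001
gripper_force: 0.0
```

play_rows(targets="1 0 0 0.001 0;1 0 0 0.001 0")

```text
clock: 8.32
tcp_pos: [0.5413, -0.0554, 0.0429]
orientation: [-3.14, -0.088, -0.0]
contact_force: [-0.0, 0.1, 0.4]
grip_width: -0.0001
gripper_force: 0.0
```

play_rows(targets="1 0 0 0.0006 0;1 0 0 0.0006 0")

```text
clock: 8.48
tcp_pos: [0.5413, -0.056, 0.0424]
orientation: [-3.14, -0.087, -0.0]
contact_force: [-0.2, 0.5, -0.4]
grip_width: -0.0003
gripper_force: 0.0
```

play_rows(targets="1 0 0 0.0005 0;1 0 0 0.0005 0")

```text
clock: 8.65
tcp_pos: [0.5412, -0.0564, 0.0418]
orientation: [3.14, 0.086, 0.0]
contact_force: [-0.6, 0.3, 0.3]
grip_width: 0.0002
gripper_force: 0.0
```

play_rows(targets="1 0 0 0.0005 0;1 0 0 0.0005 0")

```text
clock: 8.82
tcp_pos: [0.5412, -0.0565, 0.0413]
orientation: [3.14, 0.086, -0.0]
contact_force: [0.5, -0.4, 0.0]
grip_width: -0.0002
gripper_force: 0.0
```

play_rows(targets="1 0 0 0.0004 0;1 0 0 0.0004 0")

```text
clock: 8.98
tcp_pos: [0.5412, -0.0565, 0.0411]
orientation: [3.14, 0.086, -0.0]
contact_force: [-0.7, -0.1, 4.6]
grip_width: 0.0
gripper_force: 1.8
```

play_rows(targets="1 0 0 -0.01 0;1 0 0 -0.02 0;1 0 0.03 -0.02 0;1 0 0.055 -0.02 0;1 0 0.055 -0.01 0;1 0 0.055 -0.004 0;1 0 0.055 -0.002 0;1 0 0.055 -0.001 0")

```text
clock: 9.65
tcp_pos: [0.544, -0.1101, 0.0418]
orientation: [-3.14, -0.088, 0.001]
contact_force: [-0.3, 0.1, -0.1]
grip_width: -0.0001
gripper_force: 0.0
```

play_rows(targets="1 0 0 0.0005 0;1 0 0 0.0007 0;1 0 0 0.0007 0")

```text
clock: 9.9
tcp_pos: [0.5444, -0.1107, 0.0414]
orientation: [-3.14, -0.088, -0.001]
contact_force: [0.5, 0.2, 0.5]
grip_width: -0.0003
gripper_force: 0.0
```

play_rows(targets="1 0 0 0.0003 0;1 0 0 0.0003 0")

```text
clock: 10.07
tcp_pos: [0.5445, -0.111, 0.0412]
orientation: [-3.14, -0.087, -0.001]
contact_force: [0.1, 1.2, 1.4]
grip_width: -0.0001
gripper_force: 0.5
```

play_rows(targets="1 0 0 0.0003 0;1 0 0 0.0003 0")

```text
clock: 10.23
tcp_pos: [0.5445, -0.1111, 0.041]
orientation: [-3.14, -0.086, -0.001]
contact_force: [0.5, 1.2, 3.8]
grip_width: 0.0001
gripper_force: 1.8
```

play_rows(targets="1 0 0 -0.01 0;1 0 0 -0.02 0;1 0 0.03 -0.02 0;1 0 0.055 -0.02 0;1 0 0.055 -0.01 0;1 0 0.055 -0.004 0;1 0 0.055 -0.002 0;1 0 0.055 -0.001 0")

```text
clock: 10.9
tcp_pos: [0.5469, -0.1651, 0.0414]
orientation: [-3.139, -0.088, 0.001]
contact_force: [-0.4, 0.3, -0.8]
grip_width: 0.0003
gripper_force: 0.0
```

play_rows(targets="1 0 0 0.0005 0;1 0 0 0.0008 0;1 0 0 0.0008 0")

```text
clock: 11.15
tcp_pos: [0.5474, -0.1652, 0.0412]
orientation: [-3.14, -0.088, -0.0]
contact_force: [-1.4, 0.3, -0.1]
grip_width: -0.0004
gripper_force: 0.4
```

play_rows(targets="1 0 0 0.0004 0;1 0 0 0.0004 0")

```text
clock: 11.32
tcp_pos: [0.5475, -0.1655, 0.0408]
orientation: [-3.14, -0.087, -0.001]
contact_force: [-1.4, 2.2, 3.2]
grip_width: -0.0002
gripper_force: 1.9
```

All four keys are tapped. I'll lift off and go back over place 1.

play_rows(targets="1 0 0 -0.012 0;1 0 0 -0.025 0;1 0 0 -0.025 0;1 0 0 -0.025 0;1 0 0 -0.025 0;1 0 -0.035 -0.025 0;1 0 -0.07 -0.025 0;1 0 -0.105 -0.025 0")

```text
clock: 11.98
tcp_pos: [0.541, -0.0611, 0.065]
orientation: [3.14, 0.082, -0.001]
contact_force: [1.1, 0.3, 0.0]
grip_width: 0.0001
gripper_force: 0.0
```

play_rows(targets="1 0 -0.03 0 0;1 0 -0.06 0 0;1 0 -0.06 0.01 0;1 0 -0.06 0.02 0;1 0 -0.06 0.026 0;1 0 -0.06 0.026 0;1 0 -0.06 0.026 0")

```text
clock: 12.57
tcp_pos: [0.5376, -0.0032, 0.0386]
orientation: [3.14, 0.082, -0.003]
contact_force: [0.4, -0.0, 0.4]
grip_width: -0.0
gripper_force: 0.0
```

play_rows(targets="1 0 -0.001 0.002 0;1 0 -0.001 0.004 0;1 0 -0.001 0.006 0;1 0 -0.001 0.007 0;1 0 -0.001 0.0075 0;1 0 -0.001 0.0075 0")

```text
clock: 13.07
tcp_pos: [0.5386, -0.0013, 0.0322]
orientation: [3.14, 0.085, 0.001]
contact_force: [-0.4, -2.7, 4.4]
grip_width: -0.0004
gripper_force: 2.4
```

play_rows(targets="1 0 0 0.0005 0;1 0 0 0.001 0;1 0 0 0.001 0")

```text
clock: 13.32
tcp_pos: [0.5386, -0.001, 0.0315]
orientation: [3.14, 0.085, 0.001]
contact_force: [-2.6, -3.8, 11.6]
grip_width: 0.0002
gripper_force: 6.0
```

The force rose to 11.6 N, so the key has bottomed out. Lifting off well clear.

play_rows(targets="1 0 0 -0.01 0;1 0 0 -0.03 0;1 0 0 -0.06 0;1 0 0 -0.1 0;1 0 0 -0.1 0;1 0 0 -0.1 0;1 0 0 -0.1 0;1 0 0 -0.1 0")

```text
clock: 13.98
tcp_pos: [0.537, -0.0004, 0.1295]
orientation: [-3.14, -0.087, 0.004]
contact_force: [-0.4, 0.9, 0.8]
grip_width: -0.0004
gripper_force: 0.0
```

```bash
python3 - <<'E'
from h import *; from bench import r
I=[r.grab_frame(n)[:,:,::-1] for n in("scene","side")]; print(r.get_obs()["clock"])
a=cv2.resize(I[0][215:315,275:455],(440,244),interpolation=cv2.INTER_CUBIC);b=cv2.resize(I[1][230:350,280:400],(244,244),interpolation=cv2.INTER_CUBIC)
cv2.imwrite("pics/c6.png",np.hstack([a,b]))
E
```

```text
14.0833
```

View pics/c6.png

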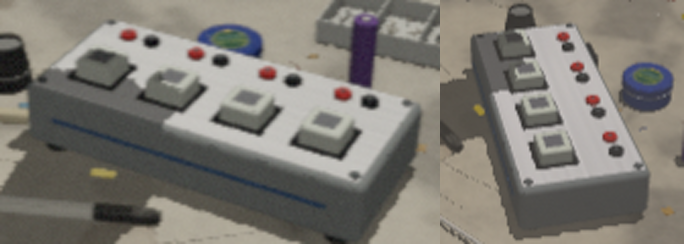

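All four keys now stand equally high; key 1 is at crop (103,63) with a tall skirt like the others. The bystanders in view have not moved.

```bash
python3 -c "
from bench import r
print(r.hand_in())"
```

```text
the job is handed in; nothing more can be done
None
```

I tapped all four keys lightly from left to right, then pressed the latched left-end key fully home. It came up, all four keys stand up in the last pictures, and the job is handed in; the judge gave no verdict.

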